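# Pin the roller's journal with a linch pin

## Robot

A 6-joint arm with a two-finger parallel gripper is mounted at the origin on the work surface. World frame = base frame: x ahead of the robot, y to its left, z up, the work surface at z = 0. Lengths are in mm, angles in rad, forces in N, time in s.
With the tool pointing down it reaches from about 300 to 775 mm from the base axis. Payload 14.6 kg.
Tool frame: the origin (TCP) lies midway between the tips of the shut fingers; the grasp point (between the pads) lies 19 mm behind it; z points along the fingers, y is the direction in which the jaws open and shut (so a half turn about z gives the same grasp; the last joint's range is limited). The gripper opens to 94 mm and grips with 3 to 60 N. Pads are 16 mm wide; open, the fingers measure 119 mm over their backs; the gripper's body (75 mm by 177 mm) begins 78 mm behind the grasp point.
Start: joints at [-0.067, 0.3, 1.521, -0, 1.321, -0.067], TCP at [549.99, -0.002, 205.446] pointing down, gripper open.
Joint ranges: [-3.03, 3.03], [-0.79, 2.21], [0.23, 2.52], [-1.04, 4.18], [0, 3.07], [-2.55, 2.55]. Speed limits (rad/s): [2.22, 2.22, 2.57, 3.14, 3.14, 3.14].

## Interface

Orientations are given as [roll, pitch, yaw] about the fixed x, y, z axes, in that order (R = Rz(yaw) Ry(pitch) Rx(roll)).
In Python, from cell import manip gives the robot as it stands.
- The arm moves only by the tool play_rows, never from a script. Its argument "commands" is a list of rows, each an object of numbers: "x", "y", "z": the shift along the tool's x, y, z in m; "wx", "wy", "wz": the turn, a rotation vector about the tool's x, y, z in degrees; "grip": the opening, from 0 (shut) to 1 (fully open). In form: [{"x": .., "y": .., "z": .., "wx": .., "wy": .., "wz": .., "grip": ..}, ...]. A call has 1 to 20 rows; each row shifts and turns the commanded pose from where the row before left it, along the tool's axes as they then stand; what a row does not reach is not made up. A row lasts 1/8 s, in which the tool goes at most 62.5 mm and 10.7 degrees, less where a joint would pass 70% of its speed; a pose out of reach is approached as far as the arm can. A call is refused whole if a number of a shift passes 0.0625 or a number of a turn 10.7, either way. A call with a gripper value outside its range is refused whole. The fingers move at their own pace and stop on an object; "squeeze" is the grip in N (left out, the last holds). Time passes only in rows, so rows that do not move let the fingers close. It gives the time, the measured TCP pose, the force and the opening at its end, in the units of the state.
- manip.read_state(): the state, without advancing time (a new reading comes with each control period).
- manip.camera(name): name is "scene" or "side" or "wrist"; returns (picture, depth): 384x512x3 uint8, red, green, blue; 384x512 float32, mm along the optical axis (not along the pixel's ray), 0 where there is no reading.
- manip.camera_info(name): a dict with "intrinsics" (3x3 intrinsics, pixels), "camera_from_world" (4x4, takes a point from world to camera coordinates); the wrist camera has in their place "tool_from_camera" (4x4, takes a point from camera to tool coordinates, whose origin is the TCP and whose axes are the flange's). Camera axes: x right, y up, looking along -z (the intrinsics and any distortion apply to the point x, -y, -z); pixel columns grow to the right and rows downward; lengths in mm; the calibration is good to about 2 mm. A picture is of the moment at which its call begins: read the wrist's pose just before it. camera_info takes no time and is no camera call.
- manip.sign_off(): hands the job in, once; it reports no verdict.
The state is a dict: "clock": time; "joints": joint angles; "qd": joint speeds; "effort": joint torques, N m; "eef_pos": TCP position; "eef_rot": TCP orientation; "wrist_force": force on the tool from outside, world axes, zero at the start; "moment": the same for the moment, N m; "finger_gap": finger opening in mm.
Only numpy, scipy, OpenCV 4.12 (cv2) and the standard library are available. Lean on these libraries where they do the work, as an engineer would, in place of code of your own. Each camera call takes 0.05 s, during which the arm holds its last target.

## Task

Take the linch pin (the brass one with the wire ring) out of the wooden block and push it down through the cross hole in the square journal of the roller stand, ring pointing out past the end of the journal, until its shoulder sits on the steel; the roller floats endways by a centimetre or two, so feel for the hole with light pressure and do not force the pin. Then flip the sprung ring down over the journal's end so that it snaps shut against the pin, let go, and leave the two plain pins and the other things on the bench where they are.

Things in the scene. Friction and masses are not known exactly. Their poses are not given: they have to be found in the camera images.
- linch_pin: Brass pin upright in a hole of the wooden block, about 100 g. Origin: centre of its shoulder's underside. Own z up, own y the way the open ring points, own x along the ring's hinge (8 mm above origin). Below: shank 11 mm diameter, 44 mm long, last 1.5 mm tapering to 9.4 mm. Above: shoulder 20 mm wide, 5 mm high, then head 14 (own x) x 16 mm, up to z 29; grip it across own x from z 14 to 29 mm, clear of the ring.
- block: Light wooden pin block fixed to the bench, 200 (own x) x 56 mm, 56 mm high, origin under its centre. Three holes 15 mm wide in its top at own x = -65, 0 and 65 mm hold the linch pin and two plain pins, in any order, their shoulders resting on the top.
- ring (a joint): Angle of the linch pin's wire ring: 0 = open (square to the pin, 5 degrees above level), 1.5 rad = shut (hangs down, rests beside the shank). Wire 4.4 mm thick; ring 48 mm across. Sprung over centre: pulls open below 0.75 rad, snaps shut by itself above; pushing it over takes about 4 N at its far end.
- ring_end (a point): Middle of the wire at the ring's far end, 48 mm from the hinge; while open it lies 48 mm from the pin's axis along own y of the pin and 12 mm above the pin's origin.
- pin_tip (a point): Tip of the linch pin's shank, 44 mm below its origin.
- hole_in (a point): On the centre line of the level top of the roller's square steel journal (128 mm above the bench): where the cross hole is when the roller is slid fully in. Fixed to the stand; own y along the journal to its free end, z up. The roller is out by an unmeasured 4 to 24 mm: the true hole lies that far along own y. Hole vertical, right through, 12.7 mm wide; end face 16 mm beyond it, journal 25 mm square.
- stand: Roller stand fixed to the bench: green base 170 x 270 mm, cheeks, dark 90 mm roller (axis 115 mm up). Origin at the bench under its centre, own y to the pinned end; hole_in at y 154 mm. Bearing housing 15 mm higher than the journal's top, ends at y 125 mm; roller 33 mm higher, ends at y 70 to 93 mm. The roller slides endways only if pushed with about 20 N.
- plain_pin_a: Plain steel pin with a low dark head (21 mm wide, 10 mm high), no ring, in another hole of the block; origin at the underside of its head. Leave it.
- plain_pin_b: Second plain steel pin, like the first. Leave it.
- hammer: Hammer lying on the bench, 280 mm long; leave it.
- screwdriver: Screwdriver with blue handle, 200 mm long, lying on the bench; leave it.
- band: Upright steel band, an open sleeve 72 mm across and 75 mm high with a white block on its side; origin under its centre; leave it.
- thinner: Clear plastic bottle with blue cap, 64 mm across, 150 mm high; origin under its centre; leave it.
- spanner: Steel spanner lying on the bench, 180 mm long; leave it.

How it is judged:
By the outcome, as a careful person would: the job done as asked, in the order asked, and still so for the second after the job is handed in, with the robot touching nothing.
It also fails if it takes over 67 s, if anything falls off the work surface, if the arm or the gripper's body presses on something with over 40 N, if the wrist force passes 120 N, or if a joint passes its speed limit or range.

## Working session

There is one attempt and no reset: what is moved stays moved. The work goes in short steps, Python scripts to look and compute and a tool call to move; the robot and the scene stay as the last step left them, time stands still between calls to the robot, and variables do not carry over. Pictures are saved under pics/ and viewed, and the job is handed in when it is done.

Besides the shell and the picture viewer there is one more tool, called after "Emit:" as name(argument=value, ...), one argument or row to a line, values as JSON. play_rows: Moves the arm, as the interface text tells. Its arguments: {"type":"object","properties":{"commands":{"type":"array"},"squeeze":{"type":"number"}},"required":["commands"]}

```bash
mkdir -p pics; ls; python3 - <<'E'
from cell import manip
import cv2,numpy as np
print(manip.read_state())
for n in ["scene","side","wrist"]:
    p,d=manip.camera(n)
    cv2.imwrite(f"pics/{n}0.png",p[:,:,::-1]); np.save(f"{n}0.npy",d)
    print(n,manip.camera_info(n))
E
```

```text
pics
{'clock': 0.0, 'joints': array([-6.65990455e-02,  3.00452873e-01,  1.52157130e+00,  4.02221095e-06,
        1.32070329e+00, -6.65956801e-02]), 'qd': array([-0.00015862,  0.00073359,  0.00134289, -0.00187441,  0.00120096,
        0.00011951]), 'effort': array([-1.53750298e-03, -5.31805658e+01, -3.52735734e+01,  7.07558286e-02,
        2.43994006e-02, -4.79655944e-05]), 'eef_pos': array([5.49740421e+02, 1.59618931e-02, 2.04900469e+02]), 'eef_rot': array([-3.14046062e+00, -7.94044870e-05,  1.57079192e+00]), 'wrist_force': array([-0.25554064,  0.21338985,  0.30936643]), 'moment': array([ 0.00122525, -0.02886049, -0.01801416]), 'finger_gap': 94.1013812103798}
scene {'intrinsics': array([[346.8219892 ,   0.        , 259.49925342],
       [  0.        , 346.8219892 , 184.29009893],
       [  0.        ,   0.        ,   1.        ]]), 'camera_from_world': array([[ 8.70952677e-01,  4.91245257e-01, -1.09330497e-02,
        -4.48803572e+02],
       [-3.20160793e-01,  5.84226438e-01,  7.45772442e-01,
         1.55580628e+02],
       [ 3.72744552e-01, -6.46032172e-01,  6.66111051e-01,
      
[... 482 characters left out ...]
1.85190818e-01,  8.48061922e-01,  4.96482967e-01,
        -1.10432244e+03],
       [ 0.00000000e+00,  0.00000000e+00,  0.00000000e+00,
         1.00000000e+00]])}
wrist {'intrinsics': array([[333.57159487,   0.        , 257.0065953 ],
       [  0.        , 333.57159487, 190.16843722],
       [  0.        ,   0.        ,   1.        ]]), 'tool_from_camera': array([[-4.59468703e-04,  9.67820494e-01,  2.51641173e-01,
         7.30986597e+01],
       [ 9.99999007e-01,  1.09470208e-04,  1.40486047e-03,
        -5.78326841e-01],
       [ 1.33210554e-03,  2.51641568e-01, -9.67819584e-01,
        -1.79334410e+02],
       [ 0.00000000e+00,  0.00000000e+00,  0.00000000e+00,
         1.00000000e+00]])}
```

View pics/scene0.png

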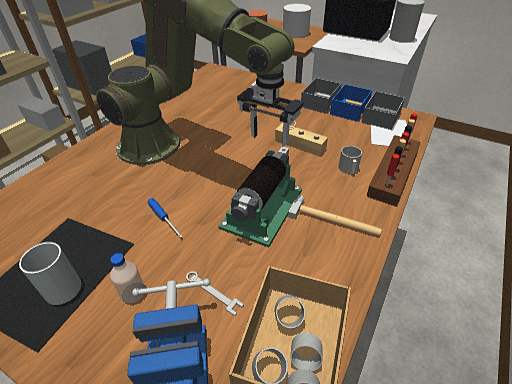

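View pics/side0.png

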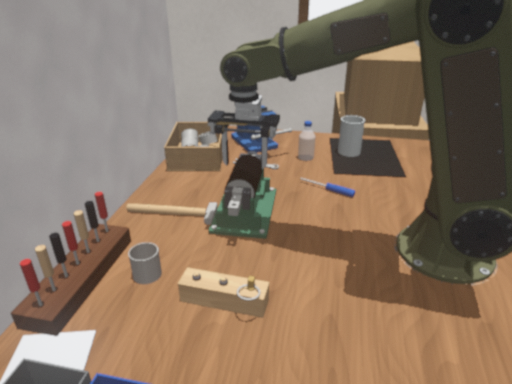

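View pics/wrist0.png

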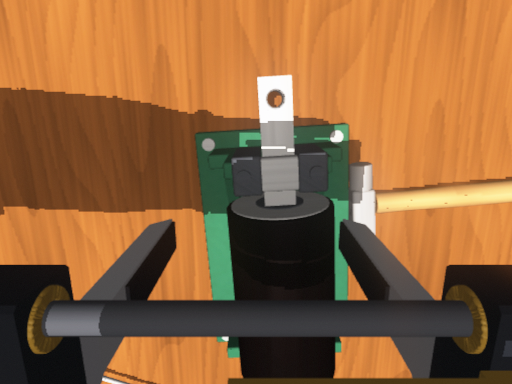

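```bash
cat > h.py <<'E'
import numpy as np,cv2
from scipy.spatial.transform import Rotation as Ro
from cell import manip
def T(state):
    M=np.eye(4);M[:3,:3]=Ro.from_euler('xyz',state['eef_rot']).as_matrix();M[:3,3]=state['eef_pos'];return M
def wfc(name,state=None):
    i=manip.camera_info(name)
    if name=='wrist': return i['intrinsics'],T(state)@i['tool_from_camera']
    return i['intrinsics'],np.linalg.inv(i['camera_from_world'])
def ray(name,u,v,state=None):
    K,M=wfc(name,state)
    d=np.array([(u-K[0,2])/K[0,0],-(v-K[1,2])/K[1,1],-1.])
    return M[:3,3],M[:3,:3]@d
def onz(name,u,v,z,state=None):
    o,d=ray(name,u,v,state);return o+d*(z-o[2])/d[2]
def cloud(name,depth,state=None):
    K,M=wfc(name,state)
    v,u=np.mgrid[:depth.shape[0],:depth.shape[1]]
    P=np.stack([(u-K[0,2])/K[0,0]*depth,-(v-K[1,2])/K[1,1]*depth,-depth],-1)
    W=P@M[:3,:3].T+M[:3,3];W[depth==0]=np.nan;return W
def proj(name,p,state=None):
    K,M=wfc(name,state);c=np.linalg.inv(M)@np.append(p,1)
    return K[0,0]*c[0]/-c[2]+K[0,2],K[1,1]*-c[1]/-c[2]+K[1,2]
def shot(name,tag):
    s=manip.read_state();p,d=manip.camera(name);cv2.imwrite(f'pics/{tag}.png',p[:,:,::-1]);np.save(f'{tag}.npy',d);return s,p,d
E
python3 - <<'E'
from h import *
s=manip.read_state()
im=cv2.imread('pics/wrist0.png');cv2.imwrite('pics/w0z.png',cv2.resize(im[50:230,170:370],None,fx=4,fy=4,interpolation=cv2.INTER_CUBIC)[:600])
im=cv2.imread('pics/side0.png');cv2.imwrite('pics/s0z.png',cv2.resize(im[255:330,170:280],None,fx=7,fy=7,interpolation=cv2.INTER_CUBIC))
im=cv2.imread('pics/scene0.png');cv2.imwrite('pics/c0z.png',cv2.resize(im[110:230,220:340],None,fx=5,fy=5,interpolation=cv2.INTER_CUBIC))
C=cloud('wrist',np.load('wrist0.npy'),s)
for p in [(275,98),(275,85),(275,115),(275,60)]: print(p,C[p[1],p[0]],onz('wrist',*p,128,s))
C=cloud('side',np.load('side0.npy'))
for p in [(181,275),(267,288),(250,285),(196,276),(222,280)]: print(p,C[p[1],p[0]],onz('side',*p,56))
E
```

```text
(275, 98) [5.68520598e+02 7.89255124e+01 8.66955957e-02] [562.14974775  76.9795446  128.        ]
(275, 85) [562.03152286  86.17894987 127.95540471] [562.02932269  86.17667165 128.        ]
(275, 115) [562.34100741  64.66725358 127.39915498] [562.31070451  64.68692174 128.        ]
(275, 60) [5.67985494e+02 1.18468752e+02 4.33337855e-01] [561.80396229 103.3879423  128.        ]
(181, 275) [660.50475079 234.82627127   2.19734914] [633.77779839 290.72775604  56.        ]
(267, 288) [431.54194736 286.65016598  51.44882429] [430.71480592 291.37431747  56.        ]
(250, 285) [465.95748422 306.60431013  72.04901113] [469.8485923  289.90884058  56.        ]
(196, 276) [599.24938121 285.14006376  54.43498932] [598.55745738 286.77572019  56.        ]
(222, 280) [535.78975023 287.81177205  56.54031094] [535.97617746 287.24746649  56.        ]
```

View pics/w0z.png

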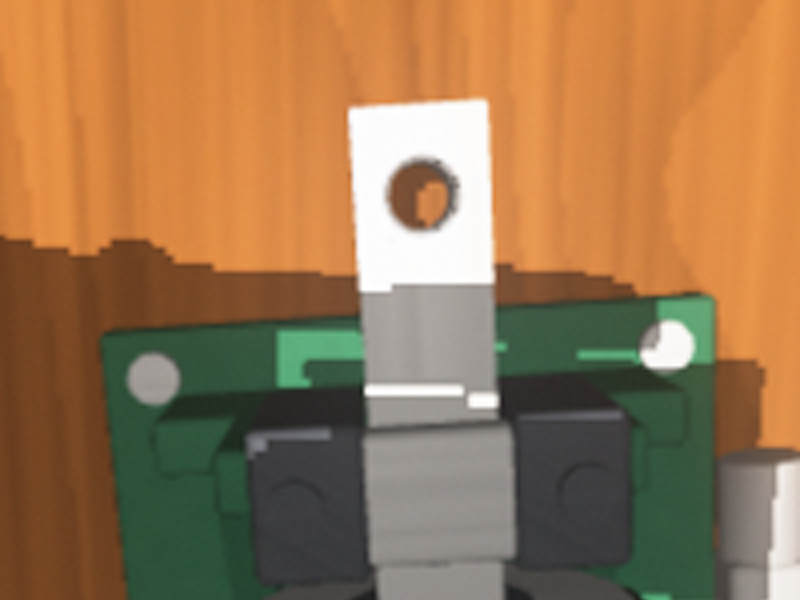

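View pics/s0z.png

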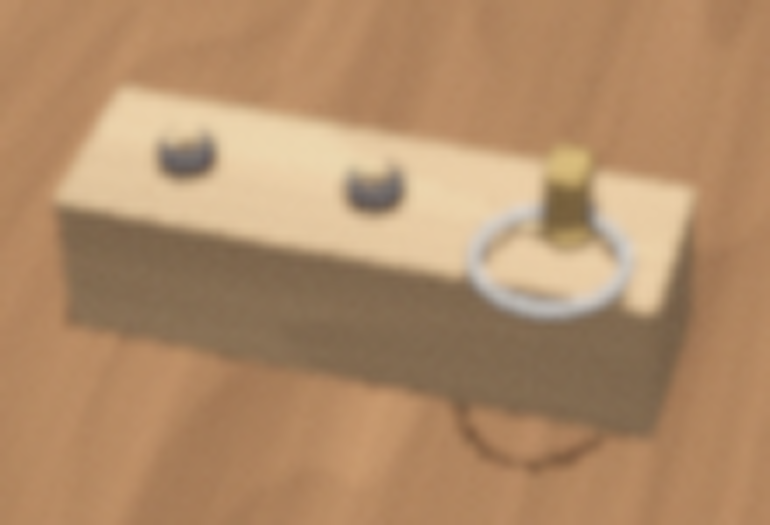

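View pics/c0z.png

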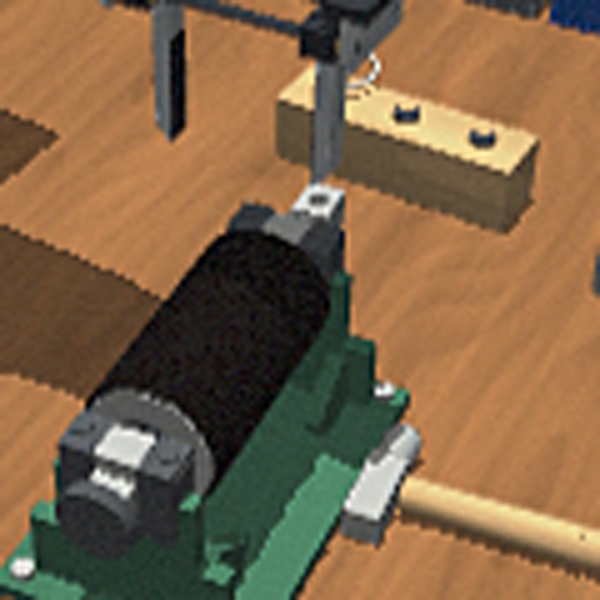

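```bash
python3 - <<'E'
from h import *
s=manip.read_state()
f=lambda a,b:(170+a/4,50+b/4)
for n,p in dict(hole=(423,194),tl=(350,107),tr=(487,99),bl=(360,290),br=(495,284)).items(): print(n,onz('wrist',*f(*p),128,s))
g=lambda a,b:(170+a/7,255+b/7)
print('headtop',onz('side',*g(570,160),85))
print('a',onz('side',*g(186,145),66),'b',onz('side',*g(374,180),66))
print('ringc',onz('side',*g(550,262),66),'ringfar',onz('side',*g(548,310),68))
E
```

```text
hole [562.7101826   76.62205375 128.        ]
tl [549.18684795  91.93265669 128.        ]
tr [574.13591776  93.29977767 128.        ]
bl [551.06925384  59.16939988 128.        ]
br [576.49190465  60.26937667 128.        ]
headtop [464.63270593 297.65647807  85.        ]
a [593.17641373 296.05097583  66.        ] b [528.74665562 299.2616198   66.        ]
ringc [465.44083417 323.28704592  66.        ] ringfar [461.07518412 345.10919564  68.        ]
```

Emit:
play_rows(
  commands=[
    {"x":0.04,"y":-0.012},
    {"x":0.04,"y":-0.012},
    {"x":0.04,"y":-0.012},
    {"x":0.04,"y":-0.012},
    {"x":0.04,"y":-0.012},
    {"x":0.04,"y":-0.012},
    {"x":0.04,"y":-0.013},
    {},
    {},
  ],
)

```text
$.commands[0]: bad value
```

```bash
python3 - <<'E'
from h import *
s,p,d=shot('wrist','wrist1'); print(s['clock'],s['eef_pos'],s['eef_rot'])
E
```

```text
0.15 [ 5.49802903e+02 -1.36214675e-02  2.05040371e+02] [-3.14072975e+00 -3.24459437e-05  1.57077880e+00]
```

View pics/wrist1.png

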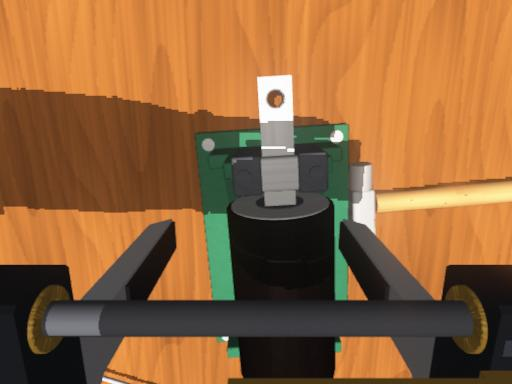

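Emit:
play_rows(
  commands=[
    {"x":0.04,"y":-0.012,"z":0,"wx":0,"wy":0,"wz":0,"grip":1},
    {"x":0.04,"y":-0.012,"z":0,"wx":0,"wy":0,"wz":0,"grip":1},
    {"x":0.04,"y":-0.012,"z":0,"wx":0,"wy":0,"wz":0,"grip":1},
    {"x":0.04,"y":-0.012,"z":0,"wx":0,"wy":0,"wz":0,"grip":1},
    {"x":0.04,"y":-0.012,"z":0,"wx":0,"wy":0,"wz":0,"grip":1},
    {"x":0.04,"y":-0.012,"z":0,"wx":0,"wy":0,"wz":0,"grip":1},
    {"x":0.04,"y":-0.013,"z":0,"wx":0,"wy":0,"wz":0,"grip":1},
    {"x":0,"y":0,"z":0,"wx":0,"wy":0,"wz":0,"grip":1},
    {"x":0,"y":0,"z":0,"wx":0,"wy":0,"wz":0,"grip":1},
  ],
)

```text
clock: 1.32
eef_pos: [465.1, 279.6, 205.3]
eef_rot: [-3.141, 0.0, 1.571]
wrist_force: [0.0, 0.4, 0.6]
finger_gap: 94.4
```

```bash
python3 - <<'E'
from h import *
s,p,d=shot('wrist','wrist1'); print(s['clock'],s['eef_pos'],s['eef_rot'])
E
```

```text
1.325 [465.06954673 279.55731535 205.27915452] [-3.14132680e+00  3.67694682e-04  1.57093908e+00]
```

View pics/wrist1.png

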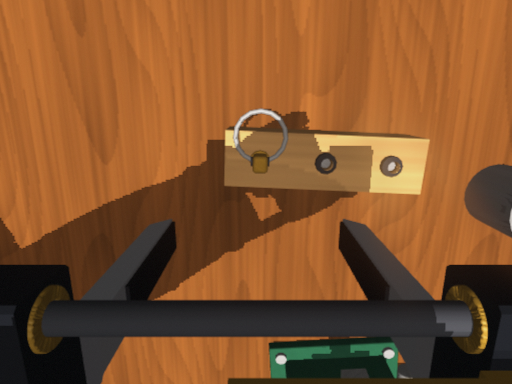

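```bash
python3 - <<'E'
from h import *
im=cv2.imread('pics/wrist1.png');im=np.clip(im.astype(float)*1.6,0,255).astype('uint8');cv2.imwrite('pics/w1z.png',cv2.resize(im[100:200,220:320],None,fx=6,fy=6,interpolation=cv2.INTER_CUBIC))
s=manip.read_state()
C=cloud('wrist',np.load('wrist1.npy'),s)
W=C[140:180,240:280]
m=(W[...,2]>76)
print(m.sum(),np.nanmin(W[m],0),np.nanmax(W[m],0),np.nanmean(W[m],0))
W=C[100:180,225:300]; m=(W[...,2]>62)&(W[...,2]<74); R=W[m]; R=R[R[:,1]>315]
print(len(R)); A=np.c_[2*R[:,:2],np.ones(len(R))];c=np.linalg.lstsq(A,(R[:,:2]**2).sum(1),rcond=None)[0];print('ring c',c[:2],np.sqrt(c[2]+c[0]**2+c[1]**2), R[:,2].mean())
E
```

```text
262 [460.54182657 289.87833143  76.07150979] [473.44082301 306.37879565  86.72693605] [467.0543377  298.99155901  84.30372296]
459
ring c [467.65315382 322.34292069] 23.49372536971118 69.20494653717766
```

View pics/w1z.png

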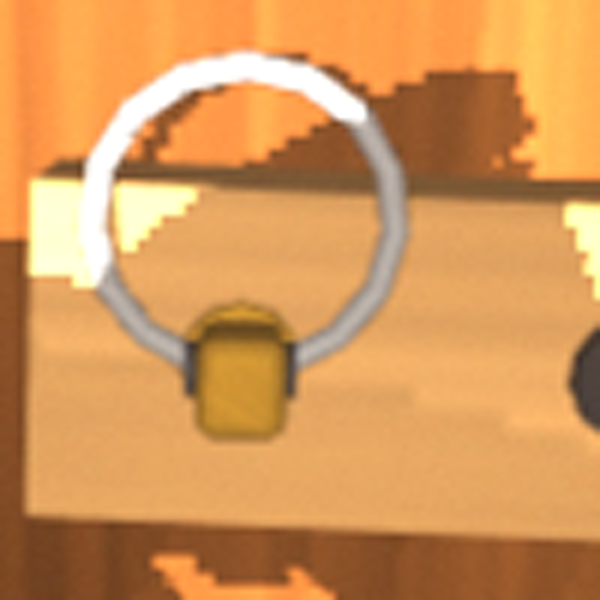

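```bash
python3 - <<'E'
from h import *
s=manip.read_state()
g=lambda a,b:(220+a/6,100+b/6)
for n,p,z in [('head',(241,389),85),('hl',(195,380),85),('hr',(287,385),85),('htl',(203,338),85),('htr',(284,338),85),('hbl',(208,440),85),('hbr',(277,440),85),('ringc',(245,210),70),('ringfar',(248,65),70),('hinge',(240,370),66)]: print(n,onz('wrist',*g(*p),z,s).round(1))
print(proj('wrist',[466.5,298.5,85],s))
for q in [(326,163),(391,166)]: print(onz('wrist',*q,66,s))
p=cv2.imread('pics/wrist1.png')
# brass mask min area rect
h=cv2.cvtColor(p,cv2.COLOR_BGR2HSV); print(h[165,260],h[150,245],h[170,245])
E
```

```text
head [467.1 298.2  85. ]
hl [460.2 299.6  85. ]
hr [474.1 298.8  85. ]
htl [461.4 306.   85. ]
htr [473.6 306.   85. ]
hbl [462.1 290.3  85. ]
hbr [472.6 290.3  85. ]
ringc [467.8 323.8  70. ]
ringfar [468.3 345.7  70. ]
hinge [467.1 297.9  66. ]
(np.float64(259.47568137577827), np.float64(164.5251436332903))
[530.89709963 296.52252523  66.        ]
[593.96865707 293.52942008  66.        ]
[ 19 192 130] [ 15 147 142] [ 15 144 142]
```

Emit:
play_rows(
  commands=[
    {"x":0.0186,"y":0.002,"z":0.03,"wx":0,"wy":0,"wz":1.7,"grip":0.45},
    {"x":0,"y":0,"z":0.03,"wx":0,"wy":0,"wz":0,"grip":0.45},
    {"x":0,"y":0,"z":0.025,"wx":0,"wy":0,"wz":0,"grip":0.45},
    {"x":0,"y":0,"z":0,"wx":0,"wy":0,"wz":0,"grip":0.45},
    {"x":0,"y":0,"z":0,"wx":0,"wy":0,"wz":0,"grip":0.45},
  ],
)

```text
clock: 2.0
eef_pos: [467.7, 298.3, 121.6]
eef_rot: [3.14, -0.001, 1.54]
wrist_force: [-0.1, -0.1, 0.0]
finger_gap: 47.6
```

```bash
python3 - <<'E'
from h import *
s,p,d=shot('wrist','wrist2'); print(s['clock'],s['eef_pos'],s['eef_rot'],s['finger_gap'])
print(proj('wrist',[467.1,298.2,85],s),proj('wrist',s['eef_pos'],s))
shot('side','side2')
im=cv2.imread('pics/side2.png');cv2.imwrite('pics/s2z.png',cv2.resize(im[220:330,170:300],None,fx=5,fy=5,interpolation=cv2.INTER_CUBIC))
E
```

```text
2.0 [467.69791204 298.28959783 121.6178928 ] [ 3.14044360e+00 -6.80780733e-04  1.54026737e+00] 47.61918803387379
(np.float64(257.4018400131055), np.float64(214.37771036748623)) (np.float64(258.4985598880242), np.float64(234.64307444378426))
```

View pics/wrist2.png

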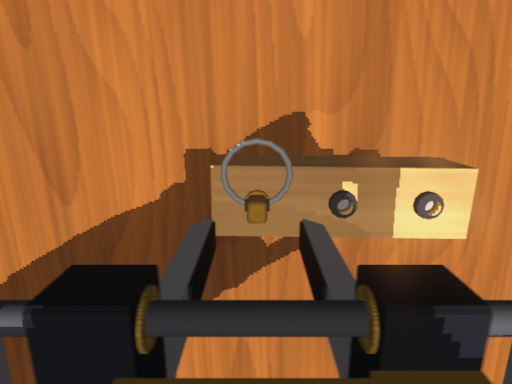

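View pics/s2z.png

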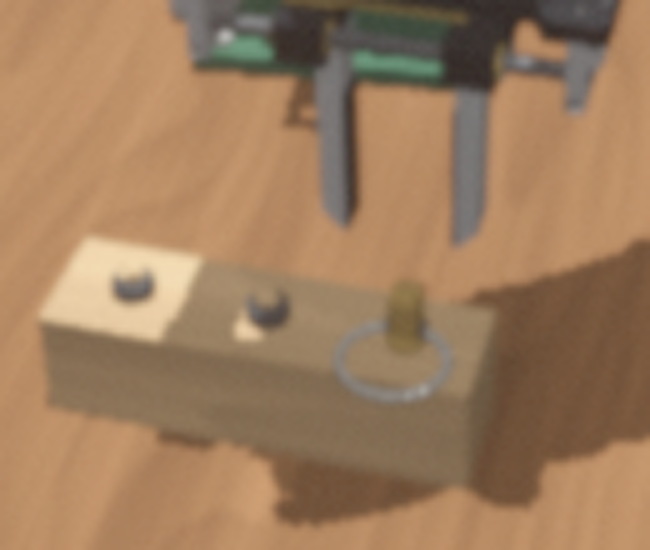

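```bash
python3 - <<'E'
from h import *
im=cv2.imread('pics/wrist2.png');im=np.clip(im.astype(float)*1.8,0,255).astype('uint8');cv2.imwrite('pics/w2z.png',cv2.resize(im[130:240,205:310],None,fx=5,fy=5,interpolation=cv2.INTER_CUBIC))
s=manip.read_state()
C=cloud('wrist',np.load('wrist2.npy'),s)
W=C[180:240,235:285]; m=W[...,2]>82
print(m.sum(),np.nanmin(W[m],0),np.nanmax(W[m],0),np.median(W[m],0))
E
```

```text
431 [459.73765437 291.64242766  82.01870691] [473.79955781 307.29060015  86.62169955] [466.84816872 299.7962541   84.87123695]
```

View pics/w2z.png

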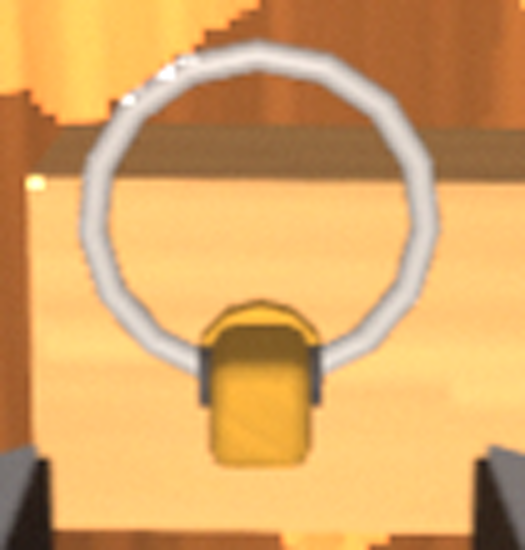

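Emit:
play_rows(
  commands=[
    {"x":0.0009,"y":-0.0009,"z":0.02,"wx":0,"wy":0,"wz":0,"grip":0.45},
    {"x":0,"y":0,"z":0.02,"wx":0,"wy":0,"wz":0,"grip":0.45},
    {"x":0,"y":0,"z":0.0115,"wx":0,"wy":0,"wz":0,"grip":0.45},
    {"x":0,"y":0,"z":0,"wx":0,"wy":0,"wz":0,"grip":0.3},
    {"x":0,"y":0,"z":0,"wx":0,"wy":0,"wz":0,"grip":0.05},
    {"x":0,"y":0,"z":0,"wx":0,"wy":0,"wz":0,"grip":0.05},
    {"x":0,"y":0,"z":0,"wx":0,"wy":0,"wz":0,"grip":0.05},
    {"x":0,"y":0,"z":0,"wx":0,"wy":0,"wz":0,"grip":0.05},
  ],
  squeeze=30,
)

```text
clock: 3.1
eef_pos: [466.5, 299.7, 69.6]
eef_rot: [3.141, -0.001, 1.541]
wrist_force: [-0.3, 0.4, 6.0]
finger_gap: 13.6
```

```bash
python3 - <<'E'
from h import *
s,p,d=shot('side','side3'); print(s)
im=cv2.imread('pics/side3.png');cv2.imwrite('pics/s3z.png',cv2.resize(im[220:330,170:300],None,fx=5,fy=5,interpolation=cv2.INTER_CUBIC))
E
```

```text
{'clock': 3.1, 'joints': array([ 5.05008091e-01,  4.57790556e-01,  1.64300225e+00, -3.11512875e-05,
        1.03968115e+00,  5.34731594e-01]), 'qd': array([ 0.00130677, -0.00191698,  0.00014582,  0.00186044, -0.00171061,
        0.00018759]), 'effort': array([ 2.37628408e-01, -5.40788448e+01, -2.85412341e+01,  1.45655670e-01,
       -1.33555345e-01,  3.56510871e-03]), 'eef_pos': array([466.45429522, 299.67883312,  69.57210732]), 'eef_rot': array([ 3.14061642e+00, -5.46976680e-04,  1.54108885e+00]), 'wrist_force': array([-0.34146257,  0.38771581,  6.00311618]), 'moment': array([-0.14177011,  0.03062209,  0.0099367 ]), 'finger_gap': 13.64794344954039}
```

View pics/s3z.png

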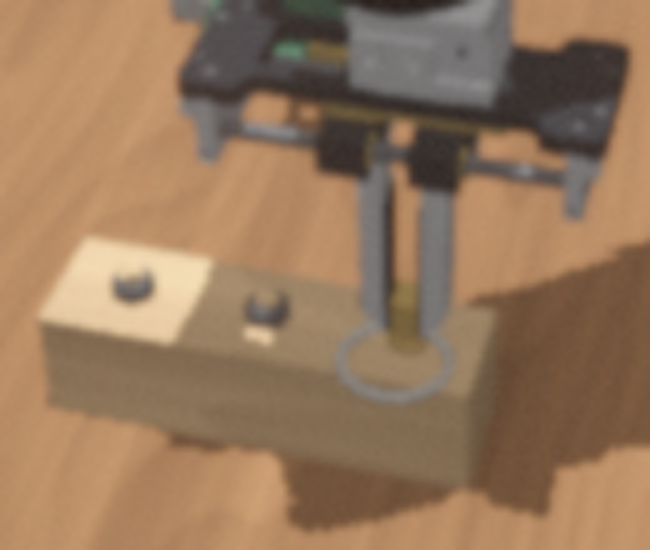

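Emit:
play_rows(
  commands=[
    {"x":0,"y":0,"z":0,"wx":0,"wy":0,"wz":0,"grip":0.25},
    {"x":0,"y":0,"z":-0.002,"wx":0,"wy":0,"wz":0,"grip":0.25},
    {"x":0,"y":0,"z":0,"wx":0,"wy":0,"wz":0,"grip":0.25},
    {"x":0,"y":0,"z":0,"wx":0,"wy":0,"wz":0,"grip":0.05},
    {"x":0,"y":0,"z":0,"wx":0,"wy":0,"wz":0,"grip":0.05},
    {"x":0,"y":0,"z":0,"wx":0,"wy":0,"wz":0,"grip":0.05},
    {"x":0,"y":0,"z":0,"wx":0,"wy":0,"wz":0,"grip":0.05},
  ],
  squeeze=30,
)

```text
clock: 4.03
eef_pos: [466.1, 299.5, 70.9]
eef_rot: [-3.142, 0.0, 1.541]
wrist_force: [-0.0, -0.4, -0.7]
finger_gap: 13.7
```

Emit:
play_rows(
  commands=[
    {"x":0,"y":0,"z":-0.005,"wx":0,"wy":0,"wz":0,"grip":0.05},
    {"x":0,"y":0,"z":-0.015,"wx":0,"wy":0,"wz":0,"grip":0.05},
    {"x":0,"y":0,"z":-0.025,"wx":0,"wy":0,"wz":0,"grip":0.05},
    {"x":0,"y":0,"z":-0.03,"wx":0,"wy":0,"wz":0,"grip":0.05},
    {"x":0,"y":0,"z":-0.03,"wx":0,"wy":0,"wz":0,"grip":0.05},
    {"x":0,"y":0,"z":-0.022,"wx":0,"wy":0,"wz":0,"grip":0.05},
    {"x":0,"y":0,"z":0,"wx":0,"wy":0,"wz":0,"grip":0.05},
    {"x":0,"y":0,"z":0,"wx":0,"wy":0,"wz":0,"grip":0.05},
  ],
)

```text
clock: 5.03
eef_pos: [465.8, 299.4, 197.3]
eef_rot: [-3.141, 0.0, 1.541]
wrist_force: [-0.3, -0.0, -1.9]
finger_gap: 14.0
```

```bash
python3 - <<'E'
from h import *
s,p,d=shot('wrist','wrist4'); print(s['clock'],s['eef_pos'],s['eef_rot'],s['wrist_force'],s['finger_gap'])
s,p,d=shot('side','side4')
im=cv2.imread('pics/side4.png');cv2.imwrite('pics/s4z.png',cv2.resize(im[150:300,190:310],None,fx=4,fy=4,interpolation=cv2.INTER_CUBIC))
for z in (0,-44): print(proj('side',s['eef_pos']+[0,0,-15.5+z]),proj('wrist',s['eef_pos']+[0,0,-15.5+z],s))
E
```

```text
5.025 [465.82100986 299.35816505 197.32597418] [-3.14086018e+00  4.40806099e-04  1.54114077e+00] [-0.30907483 -0.02145439 -1.85324102] 13.97061867207496
(np.float64(250.39506295738596), np.float64(243.00199278024215)) (np.float64(258.45565914750387), np.float64(225.11484090476998))
(np.float64(250.57002112883285), np.float64(259.5729969974053)) (np.float64(258.3607956850589), np.float64(204.30373605906829))
```

View pics/wrist4.png

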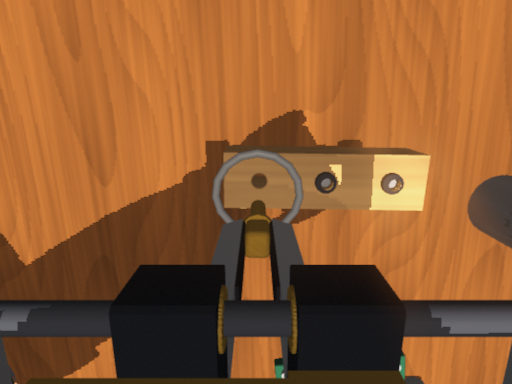

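View pics/s4z.png

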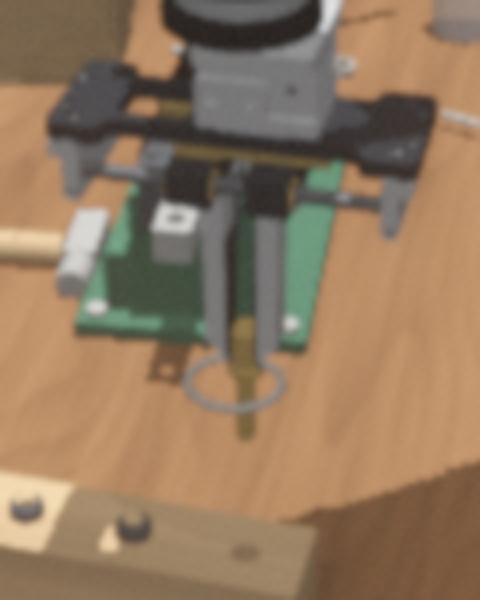

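```bash
python3 - <<'E'
from h import *
im=cv2.imread('pics/wrist4.png');im=np.clip(im.astype(float)*1.8,0,255).astype('uint8');cv2.imwrite('pics/w4z.png',cv2.resize(im[190:265,220:300],None,fx=8,fy=8,interpolation=cv2.INTER_CUBIC))
E
```

```text
(no output)
```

View pics/w4z.png

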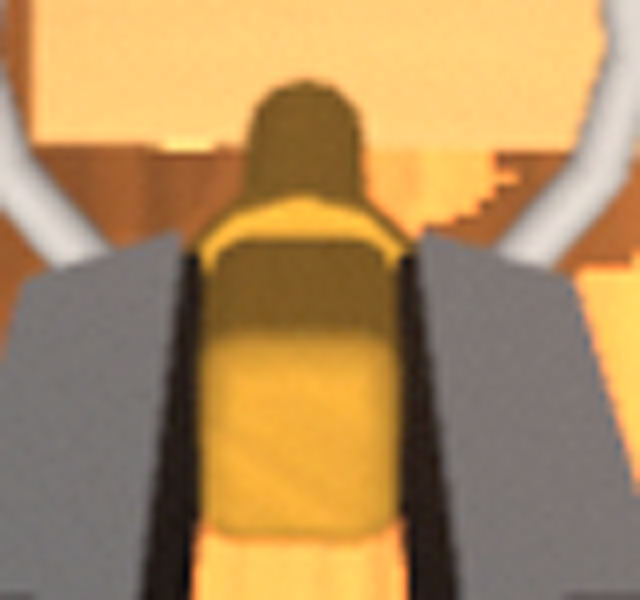

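```bash
python3 - <<'E'
from h import *
s=manip.read_state();M=T(s)
pr=lambda p:np.round(proj('wrist',(M@np.append(p,1))[:3],s),2)
for off in (-1,0,1):print(off,pr([off+4.7,0,59.5]),pr([off+5.5,0,58]),pr([off,0,59.5]), 'headtop far/near',pr([off+8,0,-13.5]),pr([off-8,0,-13.5]))
E
```

```text
-1 [258.26 199.61] [258.27 199.14] [258.26 205.64] headtop far/near [258.58 232.01] [258.56 259.59]
0 [258.26 198.32] [258.27 197.84] [258.26 204.36] headtop far/near [258.59 230.24] [258.56 257.9 ]
1 [258.26 197.03] [258.27 196.54] [258.26 203.08] headtop far/near [258.59 228.47] [258.57 256.21]
```

Emit:
play_rows(
  commands=[
    {"x":-0.015,"y":0.0066,"z":0,"wx":0,"wy":0,"wz":0,"grip":0.05},
    {"x":-0.032,"y":0.0142,"z":0,"wx":0,"wy":0,"wz":0,"grip":0.05},
    {"x":-0.032,"y":0.0142,"z":0,"wx":0,"wy":0,"wz":0,"grip":0.05},
    {"x":-0.032,"y":0.0142,"z":0,"wx":0,"wy":0,"wz":0,"grip":0.05},
    {"x":-0.032,"y":0.0142,"z":0,"wx":0,"wy":0,"wz":0,"grip":0.05},
    {"x":-0.032,"y":0.0142,"z":0,"wx":0,"wy":0,"wz":0,"grip":0.05},
    {"x":-0.032,"y":0.0142,"z":0,"wx":0,"wy":0,"wz":0,"grip":0.05},
    {"x":-0.02,"y":0.009,"z":0,"wx":0,"wy":0,"wz":0,"grip":0.05},
    {"x":-0.01,"y":0.0044,"z":0,"wx":0,"wy":0,"wz":-2.7,"grip":0.05},
    {"x":0,"y":0,"z":0,"wx":0,"wy":0,"wz":-2.7,"grip":0.05},
    {"x":0,"y":0,"z":0,"wx":0,"wy":0,"wz":0,"grip":0.05},
    {"x":0,"y":0,"z":0,"wx":0,"wy":0,"wz":0,"grip":0.05},
  ],
)

```text
clock: 6.62
eef_pos: [564.2, 59.5, 197.9]
eef_rot: [-3.141, -0.0, 1.635]
wrist_force: [0.2, -0.2, -1.0]
finger_gap: 13.6
```

```bash
python3 - <<'E'
from h import *
s,p,d=shot('wrist','wrist5'); print(s['clock'],s['eef_pos'],s['eef_rot'],s['wrist_force'],s['finger_gap'])
shot('side','side5')
im=cv2.imread('pics/wrist5.png');cv2.imwrite('pics/w5z.png',cv2.resize(im[120:270,190:330],None,fx=4,fy=4,interpolation=cv2.INTER_CUBIC))
im=cv2.imread('pics/side5.png');cv2.imwrite('pics/s5z.png',cv2.resize(im[130:240,190:290],None,fx=5,fy=5,interpolation=cv2.INTER_CUBIC))
E
```

```text
6.625 [564.18624807  59.54231323 197.86468539] [-3.14142540e+00 -1.70901458e-05  1.63459255e+00] [ 0.22528941 -0.24912553 -0.99445248] 13.565966462256199
```

View pics/w5z.png

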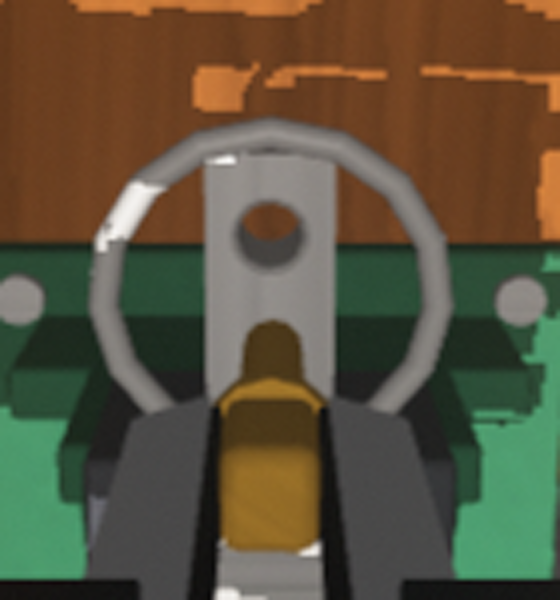

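View pics/s5z.png

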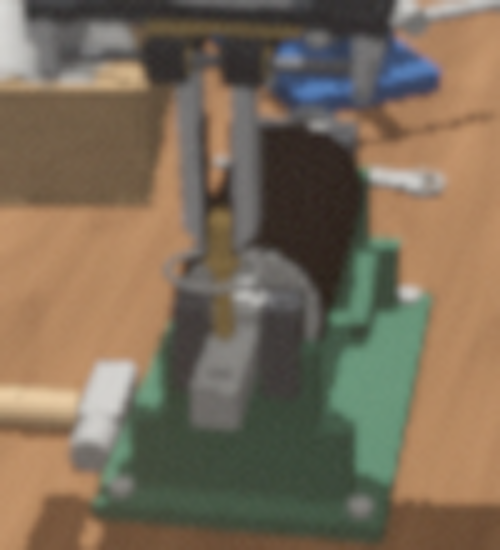

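```bash
python3 - <<'E'
from h import *
s=manip.read_state();M=T(s)
c=lambda a,b:(190+(a+.5)/4-.5,120+(b+.5)/4-.5)
inv=np.linalg.inv(M)
for q in [(270,234),(270,200),(270,270),(205,160),(337,155),(206,390),(331,385)]:
    w=onz('wrist',*c(*q),128,s); print(q,w.round(2),(inv@np.append(w,1))[:3].round(2))
for z in (59,59.5,60.5):
  # tip far edge: find tool x at depth z for observed pixel, minus 4.7
  o,d=ray('wrist',*c(272,320),s); zt=M[2,3]-z; w=o+d*(zt-o[2])/d[2]; print('tip',z,(inv@np.append(w,1))[:3].round(2)-[4.7,0,0])
E
```

```text
(270, 234) [562.2   77.43 128.  ] [17.87 -0.83 69.89]
(270, 200) [561.78  84.03 128.  ] [24.48 -0.83 69.89]
(270, 270) [562.65  70.35 128.  ] [10.78 -0.83 69.89]
(205, 160) [549.06  90.9  128.  ] [ 32.16 -13.08  69.89]
(337, 155) [573.82  93.44 128.  ] [33.1  11.79 69.89]
(206, 390) [551.62  45.21 128.  ] [-13.61 -13.46  69.89]
(331, 385) [576.13  47.82 128.  ] [-12.57  11.17  69.89]
tip 59 [-0.78 -0.45 59.  ]
tip 59.5 [-0.92 -0.45 59.5 ]
tip 60.5 [-1.21 -0.45 60.5 ]
```

Emit:
play_rows(
  commands=[
    {"x":0.0093,"y":-0.0002,"z":0,"wx":0,"wy":0,"wz":0.6,"grip":0.05},
    {"x":0.0093,"y":-0.0002,"z":0,"wx":0,"wy":0,"wz":0,"grip":0.05},
    {"x":0,"y":0,"z":0.004,"wx":0,"wy":0,"wz":0,"grip":0.05},
    {"x":0,"y":0,"z":0.004,"wx":0,"wy":0,"wz":0,"grip":0.05},
    {"x":0,"y":0,"z":0,"wx":0,"wy":0,"wz":0,"grip":0.05},
    {"x":0,"y":0,"z":0,"wx":0,"wy":0,"wz":0,"grip":0.05},
  ],
)

```text
clock: 7.48
eef_pos: [562.8, 77.9, 190.0]
eef_rot: [-3.142, 0.0, 1.625]
wrist_force: [-0.5, 0.4, -1.5]
finger_gap: 13.8
```

```bash
python3 - <<'E'
from h import *
s,p,d=shot('wrist','wrist6'); print(s['clock'],s['eef_pos'],s['eef_rot'],s['wrist_force'],s['finger_gap'])
shot('side','side6')
a=cv2.resize(cv2.imread('pics/wrist6.png')[140:265,195:320],None,fx=3,fy=3,interpolation=cv2.INTER_CUBIC)
b=cv2.resize(cv2.imread('pics/side6.png')[150:230,190:270],(375,375),interpolation=cv2.INTER_CUBIC)
cv2.imwrite('pics/c6.png',np.hstack([a,b]))
E
```

```text
7.475 [562.77054712  77.88189203 189.97387562] [-3.14158670e+00  1.31216522e-05  1.62465665e+00] [-0.45843899  0.38997541 -1.45794062] 13.774163960765055
```

View pics/c6.png

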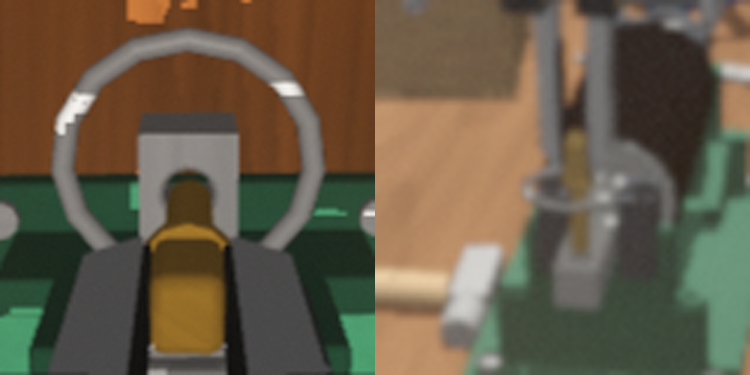

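Emit:
play_rows(
  commands=[
    {"x":0,"y":0,"z":0.001,"wx":0,"wy":0,"wz":0,"grip":0.05},
    {"x":0,"y":0,"z":0.001,"wx":0,"wy":0,"wz":0,"grip":0.05},
    {"x":0,"y":0,"z":0.001,"wx":0,"wy":0,"wz":0,"grip":0.05},
    {"x":0,"y":0,"z":0.001,"wx":0,"wy":0,"wz":0,"grip":0.05},
    {"x":0,"y":0,"z":0,"wx":0,"wy":0,"wz":0,"grip":0.05},
  ],
)

```text
clock: 8.2
eef_pos: [562.7, 78.0, 185.9]
eef_rot: [-3.141, 0.0, 1.625]
wrist_force: [-0.4, 0.4, -1.8]
finger_gap: 13.7
```

No contact yet at an expected 1.5 mm below the top, so the tip appears to be in the hole. I'll go on gently.

Emit:
play_rows(
  commands=[
    {"x":0,"y":0,"z":0.001,"wx":0,"wy":0,"wz":0,"grip":0.05},
    {"x":0,"y":0,"z":0.001,"wx":0,"wy":0,"wz":0,"grip":0.05},
    {"x":0,"y":0,"z":0.001,"wx":0,"wy":0,"wz":0,"grip":0.05},
    {"x":0,"y":0,"z":0,"wx":0,"wy":0,"wz":0,"grip":0.05},
  ],
)

```text
clock: 8.7
eef_pos: [562.7, 78.0, 182.9]
eef_rot: [-3.141, 0.0, 1.625]
wrist_force: [-0.6, -1.0, -1.2]
finger_gap: 13.4
```

Emit:
play_rows(
  commands=[
    {"x":0,"y":0,"z":0.003,"wx":0,"wy":0,"wz":0,"grip":0.05},
    {"x":0,"y":0,"z":0.003,"wx":0,"wy":0,"wz":0,"grip":0.05},
    {"x":0,"y":0,"z":0.003,"wx":0,"wy":0,"wz":0,"grip":0.05},
    {"x":0,"y":0,"z":0,"wx":0,"wy":0,"wz":0,"grip":0.05},
  ],
)

```text
clock: 9.2
eef_pos: [562.6, 78.1, 173.6]
eef_rot: [-3.141, 0.0, 1.625]
wrist_force: [0.4, -0.0, -1.2]
finger_gap: 13.7
```

Emit:
play_rows(
  commands=[
    {"x":0,"y":0,"z":0.003,"wx":0,"wy":0,"wz":0,"grip":0.05},
    {"x":0,"y":0,"z":0.003,"wx":0,"wy":0,"wz":0,"grip":0.05},
    {"x":0,"y":0,"z":0.003,"wx":0,"wy":0,"wz":0,"grip":0.05},
    {"x":0,"y":0,"z":0.003,"wx":0,"wy":0,"wz":0,"grip":0.05},
    {"x":0,"y":0,"z":0.003,"wx":0,"wy":0,"wz":0,"grip":0.05},
    {"x":0,"y":0,"z":0,"wx":0,"wy":0,"wz":0,"grip":0.05},
  ],
)

```text
clock: 9.95
eef_pos: [562.6, 78.0, 158.7]
eef_rot: [-3.141, 0.0, 1.625]
wrist_force: [0.2, -0.7, -1.7]
finger_gap: 13.9
```

Emit:
play_rows(
  commands=[
    {"x":0,"y":0,"z":0.003,"wx":0,"wy":0,"wz":0,"grip":0.05},
    {"x":0,"y":0,"z":0.003,"wx":0,"wy":0,"wz":0,"grip":0.05},
    {"x":0,"y":0,"z":0.003,"wx":0,"wy":0,"wz":0,"grip":0.05},
    {"x":0,"y":0,"z":0.003,"wx":0,"wy":0,"wz":0,"grip":0.05},
    {"x":0,"y":0,"z":0,"wx":0,"wy":0,"wz":0,"grip":0.05},
  ],
)

```text
clock: 10.58
eef_pos: [562.6, 78.0, 146.7]
eef_rot: [-3.141, 0.0, 1.625]
wrist_force: [-0.3, 0.8, -0.7]
finger_gap: 13.7
```

Emit:
play_rows(
  commands=[
    {"x":0,"y":0,"z":0.001,"wx":0,"wy":0,"wz":0,"grip":0.05},
    {"x":0,"y":0,"z":0.001,"wx":0,"wy":0,"wz":0,"grip":0.05},
    {"x":0,"y":0,"z":0.0005,"wx":0,"wy":0,"wz":0,"grip":0.05},
    {"x":0,"y":0,"z":0,"wx":0,"wy":0,"wz":0,"grip":0.05},
  ],
)

```text
clock: 11.08
eef_pos: [562.7, 78.1, 144.4]
eef_rot: [-3.141, 0.0, 1.625]
wrist_force: [0.8, -0.3, -1.3]
finger_gap: 14.0
```

Emit:
play_rows(
  commands=[
    {"x":0,"y":0,"z":0.0005,"wx":0,"wy":0,"wz":0,"grip":0.05},
    {"x":0,"y":0,"z":0.0005,"wx":0,"wy":0,"wz":0,"grip":0.05},
    {"x":0,"y":0,"z":0,"wx":0,"wy":0,"wz":0,"grip":0.05},
  ],
)

```text
clock: 11.45
eef_pos: [562.7, 78.0, 143.4]
eef_rot: [-3.142, 0.0, 1.625]
wrist_force: [-0.6, 0.1, -1.1]
finger_gap: 13.8
```

Emit:
play_rows(
  commands=[
    {"x":0,"y":0,"z":0.0005,"wx":0,"wy":0,"wz":0,"grip":0.05},
    {"x":0,"y":0,"z":0.0005,"wx":0,"wy":0,"wz":0,"grip":0.05},
    {"x":0,"y":0,"z":0,"wx":0,"wy":0,"wz":0,"grip":0.05},
  ],
)

```text
clock: 11.82
eef_pos: [562.7, 78.1, 142.4]
eef_rot: [-3.142, 0.0, 1.625]
wrist_force: [-0.8, -0.1, -0.9]
finger_gap: 13.9
```

Emit:
play_rows(
  commands=[
    {"x":0,"y":0,"z":0.0005,"wx":0,"wy":0,"wz":0,"grip":0.05},
    {"x":0,"y":0,"z":0.0005,"wx":0,"wy":0,"wz":0,"grip":0.05},
    {"x":0,"y":0,"z":0,"wx":0,"wy":0,"wz":0,"grip":0.05},
  ],
)

```text
clock: 12.2
eef_pos: [562.9, 78.0, 142.3]
eef_rot: [3.141, 0.0, 1.625]
wrist_force: [-4.3, -1.1, 7.3]
finger_gap: 13.8
```

```bash
python3 - <<'E'
from h import *
s,p,d=shot('wrist','wrist7'); print(s['clock'],s['eef_pos'],s['eef_rot'],s['wrist_force'],s['finger_gap'])
shot('side','side7')
a=cv2.resize(cv2.imread('pics/wrist7.png')[140:265,195:320],None,fx=3,fy=3,interpolation=cv2.INTER_CUBIC)
b=cv2.resize(cv2.imread('pics/side7.png')[170:230,200:260],(375,375),interpolation=cv2.INTER_CUBIC)
cv2.imwrite('pics/c7.png',np.hstack([a,b]))
E
```

```text
12.2 [562.85869776  78.03956583 142.29886765] [3.14084371e+00 1.93367174e-05 1.62491409e+00] [-4.28106251 -1.063495    7.32802531] 13.801079180087171
```

View pics/c7.png

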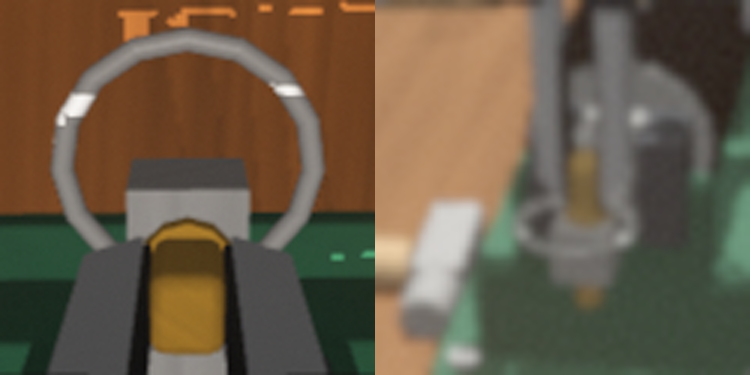

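Emit:
play_rows(
  commands=[
    {"x":0,"y":0,"z":-0.0005,"wx":0,"wy":0,"wz":0,"grip":0.05},
    {"x":0,"y":0,"z":0,"wx":0,"wy":0,"wz":0,"grip":0.4},
    {"x":0,"y":0,"z":0,"wx":0,"wy":0,"wz":0,"grip":0.4},
    {"x":0,"y":0,"z":-0.01,"wx":0,"wy":0,"wz":0,"grip":0.4},
    {"x":0,"y":0,"z":-0.02,"wx":0,"wy":0,"wz":0,"grip":0.4},
    {"x":0,"y":0,"z":-0.03,"wx":0,"wy":0,"wz":0,"grip":0.4},
    {"x":0,"y":0,"z":0,"wx":0,"wy":0,"wz":0,"grip":0.4},
  ],
)

```text
clock: 13.18
eef_pos: [563.6, 78.1, 204.6]
eef_rot: [3.137, -0.0, 1.625]
wrist_force: [-0.1, -0.4, -0.5]
finger_gap: 37.4
```

```bash
python3 - <<'E'
from h import *
s,p,d=shot('wrist','wrist8'); print(s['clock'],s['eef_pos'],s['eef_rot'],s['wrist_force'],s['finger_gap'])
shot('side','side8')
a=cv2.resize(cv2.imread('pics/wrist8.png')[120:245,195:320],None,fx=3,fy=3,interpolation=cv2.INTER_CUBIC)
b=cv2.resize(cv2.imread('pics/side8.png')[170:230,200:260],(375,375),interpolation=cv2.INTER_CUBIC)
cv2.imwrite('pics/c8.png',np.hstack([a,b]))
E
```

```text
13.175 [563.64877358  78.14774672 204.59360647] [ 3.13728172e+00 -9.37484957e-05  1.62496185e+00] [-0.05881374 -0.41050239 -0.49924527] 37.37096986003803
```

View pics/c8.png

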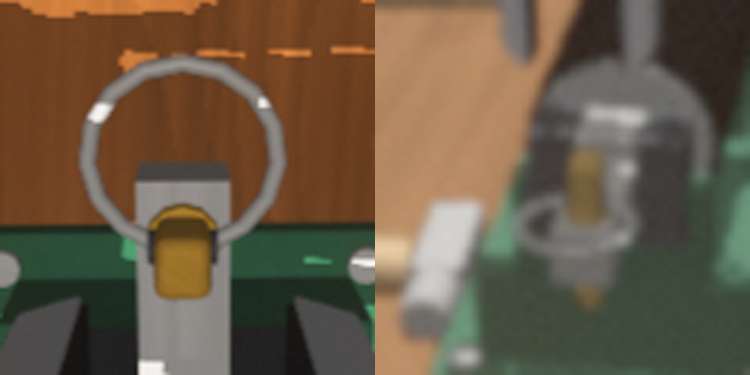

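```bash
python3 - <<'E'
from h import *
s=manip.read_state();M=T(s);inv=np.linalg.inv(M)
print(s['eef_rot'])
C=cloud('wrist',np.load('wrist8.npy'),s)
W=C[180:225,235:275];m=W[...,2]>150;print(m.sum(),np.median(W[m],0),W[m].min(0),W[m].max(0))
c=lambda a,b:(195+(a+.5)/3-.5,120+(b+.5)/3-.5)
for n,q,z in [('ringfar mid',(183,65),140),('head',(183,275),157),('ringL',(87,155),138),('ringR',(278,155),138)]:
    w=onz('wrist',*c(*q),z,s);print(n,w.round(1),(inv@np.append(w,1))[:3].round(1))
E
```

```text
[ 3.14158838e+00 -2.59563665e-05  1.62498560e+00]
384 [560.97533475  77.99124652 153.44629474] [554.28938511  69.91288338 150.06344555] [567.87401237  85.21207945 155.25613396]
ringfar mid [558.2 124.7 140. ] [46.8 -1.9 61.8]
head [560.8  77.4 157. ] [-0.6 -1.8 44.8]
ringL [535.7 101.  138. ] [ 24.4 -25.7  63.8]
ringR [582.9 103.6 138. ] [24.4 21.6 63.8]
```

```bash
python3 - <<'E'
from h import *
s,p,d=shot('wrist','wrist9');M=T(s);inv=np.linalg.inv(M); print(s['clock'],s['eef_pos'],s['eef_rot'])
C=cloud('wrist',d,s)
W=C[180:225,235:275];m=W[...,2]>150;print(m.sum(),np.median(W[m],0),W[m].min(0),W[m].max(0))
W=C[180:185,246:268];print(np.nanmedian(W.reshape(-1,3),0)); W=C[222:236,244:270];print('journal near',np.nanmedian(W.reshape(-1,3),0))
im=p[:,:,::-1];cv2.imwrite('pics/c9.png',cv2.resize(im[120:245,195:320],None,fx=4,fy=4,interpolation=cv2.INTER_CUBIC))
E
```

```text
13.275 [562.62123586  78.08321381 201.79547577] [ 3.14158838e+00 -2.59563665e-05  1.62498560e+00]
407 [562.36308101  78.61449182 156.1633256 ] [555.69738473  70.04185244 150.0131345 ] [569.26020757  85.48348312 158.40253371]
[560.87975507  91.77775263 127.18993174]
journal near [562.69263274  53.29667142 127.77418852]
```

View pics/c9.png

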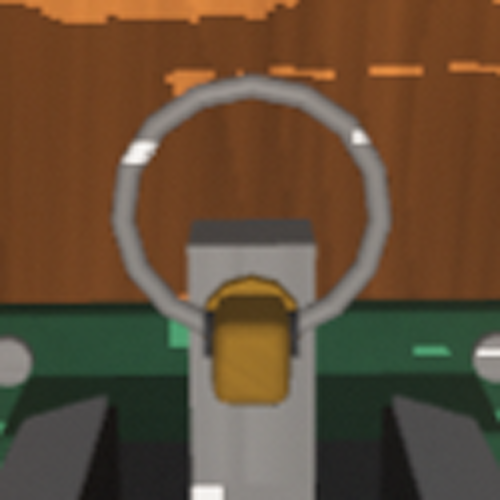

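Emit:
play_rows(
  commands=[
    {"x":0.0215,"y":0,"z":0,"wx":0,"wy":0,"wz":0,"grip":0},
    {"x":0.0215,"y":0,"z":0,"wx":0,"wy":0,"wz":0,"grip":0},
    {"x":0,"y":0,"z":0.02,"wx":0,"wy":0,"wz":0,"grip":0},
    {"x":0,"y":0,"z":0.02,"wx":0,"wy":0,"wz":0,"grip":0},
    {"x":0,"y":0,"z":0.012,"wx":0,"wy":0,"wz":0,"grip":0},
    {"x":0,"y":0,"z":0,"wx":0,"wy":0,"wz":0,"grip":0},
    {"x":0,"y":0,"z":0,"wx":0,"wy":0,"wz":0,"grip":0},
  ],
)

```text
clock: 14.2
eef_pos: [560.7, 121.0, 150.5]
eef_rot: [3.141, -0.0, 1.625]
wrist_force: [0.5, -0.4, 0.4]
finger_gap: 0.4
```

```bash
python3 - <<'E'
from h import *
s,p,d=shot('wrist','wrist10'); print(s['clock'],s['eef_pos'],s['wrist_force'],s['finger_gap'])
shot('side','side10');shot('scene','scene10')
a=cv2.resize(cv2.imread('pics/wrist10.png')[140:300,176:336],(375,375),interpolation=cv2.INTER_CUBIC)
b=cv2.resize(cv2.imread('pics/side10.png')[160:240,190:270],(375,375),interpolation=cv2.INTER_CUBIC)
cv2.imwrite('pics/c10.png',np.hstack([a,b]))
E
```

```text
14.2 [560.70253239 120.96676393 150.54982193] [ 0.51327586 -0.39489867  0.38550937] 0.39883096086488745
```

View pics/c10.png

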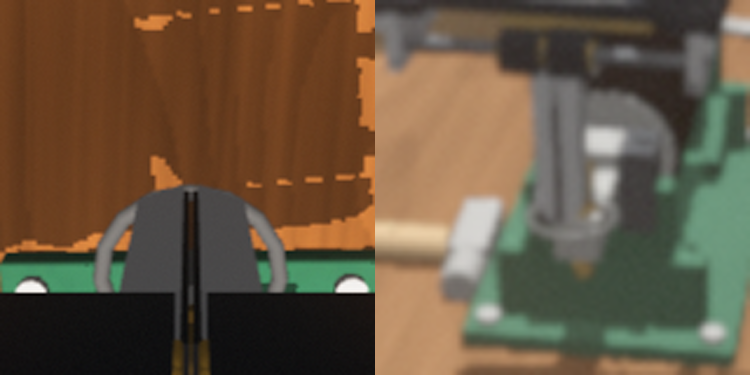

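Emit:
play_rows(
  commands=[
    {"x":0,"y":0,"z":0.003,"wx":0,"wy":0,"wz":0,"grip":0},
    {"x":0,"y":0,"z":0.003,"wx":0,"wy":0,"wz":0,"grip":0},
    {"x":0,"y":0,"z":0.003,"wx":0,"wy":0,"wz":0,"grip":0},
    {"x":0,"y":0,"z":0.003,"wx":0,"wy":0,"wz":0,"grip":0},
    {"x":0,"y":0,"z":0,"wx":0,"wy":0,"wz":0,"grip":0},
  ],
)

```text
clock: 14.98
eef_pos: [560.4, 121.1, 137.8]
eef_rot: [-3.141, -0.0, 1.625]
wrist_force: [0.1, 1.4, 2.3]
finger_gap: 0.8
```

Emit:
play_rows(
  commands=[
    {"x":0,"y":0,"z":0.003,"wx":0,"wy":0,"wz":0,"grip":0},
    {"x":0,"y":0,"z":0.003,"wx":0,"wy":0,"wz":0,"grip":0},
    {"x":0,"y":0,"z":0.003,"wx":0,"wy":0,"wz":0,"grip":0},
    {"x":0,"y":0,"z":0.003,"wx":0,"wy":0,"wz":0,"grip":0},
    {"x":0,"y":0,"z":0,"wx":0,"wy":0,"wz":0,"grip":0},
  ],
)

```text
clock: 15.6
eef_pos: [560.4, 120.8, 125.8]
eef_rot: [-3.141, 0.0, 1.625]
wrist_force: [-0.1, -1.7, 2.4]
finger_gap: 0.7
```

```bash
python3 - <<'E'
from h import *
s=manip.read_state(); print(s['clock'],s['eef_pos'],s['wrist_force'],s['finger_gap'])
shot('side','side11')
b=cv2.resize(cv2.imread('pics/side11.png')[160:240,190:270],(500,500),interpolation=cv2.INTER_CUBIC)
cv2.imwrite('pics/c11.png',b)
E
```

```text
15.6 [560.4153801  120.79915433 125.75208247] [-0.12383294 -1.67805337  2.42832535] 0.6543401063660893
```

View pics/c11.png

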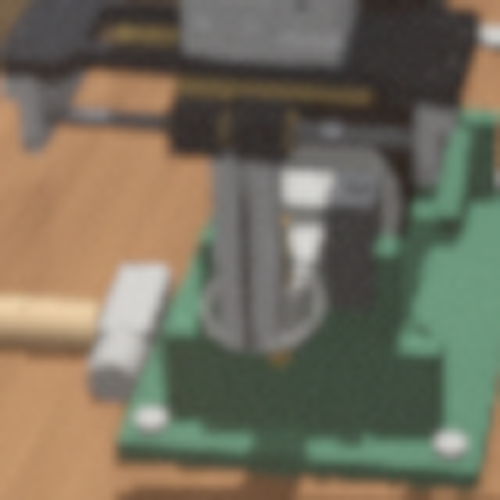

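Emit:
play_rows(
  commands=[
    {"x":0,"y":0,"z":0.003,"wx":0,"wy":0,"wz":0,"grip":0},
    {"x":-0.0005,"y":0,"z":0.003,"wx":0,"wy":0,"wz":0,"grip":0},
    {"x":-0.0005,"y":0,"z":0.003,"wx":0,"wy":0,"wz":0,"grip":0},
    {"x":-0.001,"y":0,"z":0.003,"wx":0,"wy":0,"wz":0,"grip":0},
    {"x":-0.001,"y":0,"z":0.003,"wx":0,"wy":0,"wz":0,"grip":0},
    {"x":0,"y":0,"z":0,"wx":0,"wy":0,"wz":0,"grip":0},
  ],
)

```text
clock: 16.4
eef_pos: [560.4, 118.0, 110.6]
eef_rot: [-3.141, -0.0, 1.625]
wrist_force: [0.2, -2.8, 3.3]
finger_gap: 0.0
```

Emit:
play_rows(
  commands=[
    {"x":-0.0005,"y":0,"z":0.003,"wx":0,"wy":0,"wz":0,"grip":0},
    {"x":-0.0005,"y":0,"z":0.003,"wx":0,"wy":0,"wz":0,"grip":0},
    {"x":-0.0005,"y":0,"z":0.002,"wx":0,"wy":0,"wz":0,"grip":0},
    {"x":0,"y":0,"z":0,"wx":0,"wy":0,"wz":0,"grip":0},
  ],
)

```text
clock: 16.9
eef_pos: [560.3, 116.7, 102.4]
eef_rot: [-3.141, -0.0, 1.625]
wrist_force: [-0.4, 0.2, 0.2]
finger_gap: 0.4
```

```bash
python3 - <<'E'
from h import *
s=manip.read_state(); print(s['clock'],s['eef_pos'],s['wrist_force'],s['finger_gap'])
shot('side','side12')
b=cv2.resize(cv2.imread('pics/side12.png')[160:240,190:270],(500,500),interpolation=cv2.INTER_CUBIC)
cv2.imwrite('pics/c12.png',b)
E
```

```text
16.9 [560.33928162 116.70654722 102.42404005] [-0.38724378  0.24706337  0.18835791] 0.43212159836443353
```

View pics/c12.png

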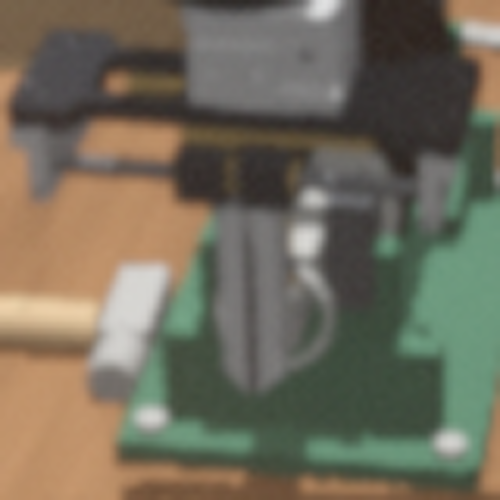

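Force dropped to zero and the ring has snapped vertical. I'll back away outward first, then up, and check.

Emit:
play_rows(
  commands=[
    {"x":0.015,"y":0,"z":0,"wx":0,"wy":0,"wz":0,"grip":0},
    {"x":0.03,"y":0,"z":-0.01,"wx":0,"wy":0,"wz":0,"grip":0},
    {"x":0.03,"y":0,"z":-0.04,"wx":0,"wy":0,"wz":0,"grip":0},
    {"x":0.02,"y":0,"z":-0.05,"wx":0,"wy":0,"wz":0,"grip":0},
    {"x":-0.02,"y":0.03,"z":-0.03,"wx":0,"wy":0,"wz":0,"grip":0},
    {"x":-0.04,"y":0.03,"z":0,"wx":0,"wy":0,"wz":0,"grip":0},
    {"x":0,"y":0,"z":0,"wx":0,"wy":0,"wz":0,"grip":0},
    {"x":0,"y":0,"z":0,"wx":0,"wy":0,"wz":0,"grip":0},
  ],
)

```text
clock: 17.95
eef_pos: [618.3, 155.6, 232.6]
eef_rot: [-3.141, -0.0, 1.625]
wrist_force: [-0.4, 0.3, 0.1]
finger_gap: 0.4
```

```bash
python3 - <<'E'
from h import *
s=manip.read_state(); print(s['clock'],s['eef_pos'],s['wrist_force'],s['finger_gap'])
for n in ('wrist','side','scene'): s,p,d=shot(n,n+'13')
print(s['clock'])
a=cv2.resize(cv2.imread('pics/side13.png')[170:235,200:265],(400,400),interpolation=cv2.INTER_CUBIC)
b=cv2.resize(cv2.imread('pics/scene13.png')[120:185,250:315],(400,400),interpolation=cv2.INTER_CUBIC)
cv2.imwrite('pics/c13.png',np.hstack([a,b]))
C=cloud('side',np.load('side13.npy'))
E
```

```text
17.95 [618.26869413 155.60866584 232.64968268] [-0.3803012   0.32696509  0.12138083] 0.4050658470292036
18.05
```

View pics/c13.png

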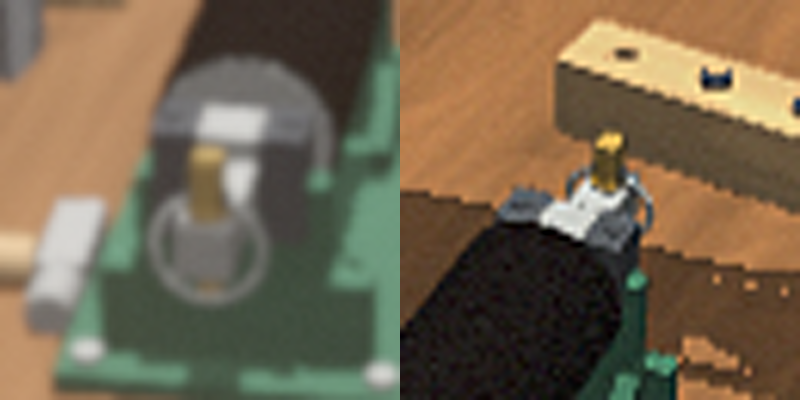

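View pics/wrist13.png

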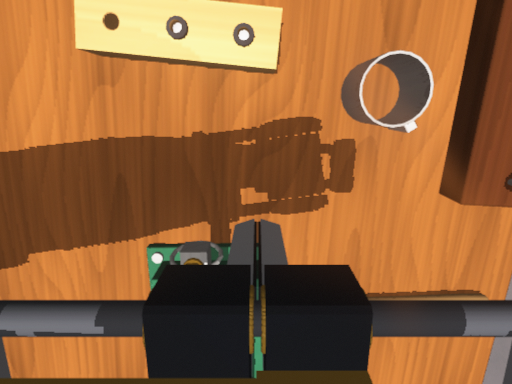

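View pics/scene13.png

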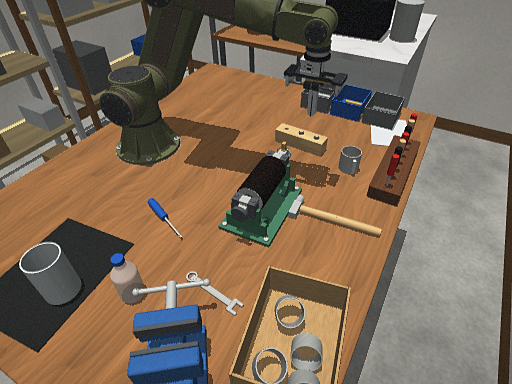

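```bash
python3 - <<'E'
from h import *
d=np.array([-np.cos(1.625-np.pi)*0+np.cos(1.625),np.sin(1.625),0]);o=np.array([562.4,77.3,128])
for a in (1.2,1.35,1.5): 
  t=a-.087; print(a,proj('side',o+[0,0,8]+48*np.cos(t)*d-[0,0,48*np.sin(t)]))
for z in (-3,0,3): print('headtop',z,proj('side',o+[0,0,29+z]),'tip',proj('side',o+[0,0,-44+z]))
C=cloud('side',np.load('side13.npy'))
W=C[190:225,220:250].reshape(-1,3); r=W[(W[:,2]>80)&(W[:,2]<105)&(W[:,1]>60)]; print(len(r),np.nanmedian(r,0),r.min(0),r.max(0))
h=W[(W[:,2]>145)&(abs(W[:,0]-562)<9)&(W[:,1]>60)];print(h.max(0) if len(h) else 0,np.median(h,0))
E
```

```text
1.2 (np.float64(231.9748009829298), np.float64(219.69976251405959))
1.35 (np.float64(232.51646080923325), np.float64(219.14009545653255))
1.5 (np.float64(233.0643380275285), np.float64(218.2009793382967))
headtop -3 (np.float64(232.90569518129925), np.float64(195.78729252858722)) tip (np.float64(233.70914427196016), np.float64(218.99218054498388))
headtop 0 (np.float64(232.87150685706962), np.float64(194.7998793316114)) tip (np.float64(233.67716786347106), np.float64(218.06865099372723))
headtop 3 (np.float64(232.83722276855644), np.float64(193.80970030976687)) tip (np.float64(233.64510483833496), np.float64(217.14261981589846))
56 [562.2612425   84.99705957  93.90299933] [537.88191853  74.77155897  86.07550096] [583.98548076  93.99130527 104.81500497]
[569.02738319  86.72400416 156.91625453] [562.21034249  82.79275982 153.81989913]
```

```bash
python3 - <<'E'
import cv2
cv2.imwrite('pics/s13z.png',cv2.resize(cv2.imread('pics/side13.png')[185:230,210:260],None,fx=12,fy=12,interpolation=cv2.INTER_CUBIC))
E
```

```text
(no output)
```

View pics/s13z.png

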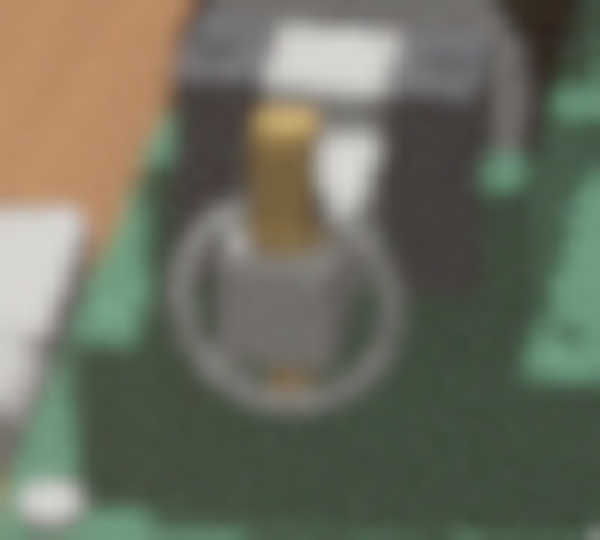

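```bash
python3 - <<'E'
from cell import manip
print(manip.sign_off(), manip.read_state()['clock'])
E
```

```text
the job is handed in; nothing more can be done
the job is handed in; nothing more can be done
```

The linch pin is in the journal's cross hole with its shoulder on the steel. The ring is shut over the journal's end, and the job was handed in at about 18 s of the 67 s allowed.

- **Pin:** I gripped it by its head, drew it out of the block and lowered it into the hole with no contact force on the way down. It stopped at about 8 N when the shoulder met the steel. The head's top then measured 156–157 mm (157 expected), and the tip shows below the journal.
- **Ring:** I pressed the ring's far end down with the shut fingers, at about 3–4 N, until the force dropped to zero as it snapped over. The last side view shows it hanging round the journal with its lower part about 8 mm beyond the pin's axis, as it should be at 1.5 rad.
- **Bench:** The last pictures show the two plain pins still in the block and the other things where they were. The arm is clear of everything and the wrist force is about zero.

- **First grip:** It read 6 N upward, so I let go, raised the fingers 2 mm and gripped again, after which the force was gone.
- **Head height:** One reading taken while the arm was still settling was 3 mm low. A repeat once it was still agreed with the other checks.

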